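# Lock the scanner-stand foot into its bench dock

## Task

Fit the foot of the scanner stand into the blue-railed dock on the packing bench: pick it up by its orange post, lay it in the open end of the dock with its turned-up nose towards the clear hood, then slide it in under the hood until its hole drops over the pin and the foot lies flat. Slide it gently, by feel - do not ram the pin so hard that it slips in its clamp - leave the other things on the bench where they are, and let go at the end.

Things in the scene. Friction and masses are not known exactly. Their poses are not given: they have to be found in the camera images.
- stand_post (a point): Centre of the orange post of the loose stand foot; grip here. The post is 18 mm (own x) by 30 mm (own y), 70 mm tall; this point is 35 mm below its top and 40 mm above the foot's underside, on the post's axis. Own x points from post to hole and nose, own z up. The foot weighs 0.3 to 0.55 kg and starts flat on the bench.
- stand_hole (a point): Centre of the 14 mm round hole, at the foot's underside, 80 mm ahead of the post's axis along own x (same axes as the post). The foot is a steel plate 5 mm thick, 70 mm wide (own y), reaching from 24 mm behind the post's axis to 122 mm ahead of it, then a nose bent up 25 degrees, its tip 134 mm ahead.
- dock: Dock fixed to the bench: aluminium base 315 by 120 mm, its top 12 mm above the bench, from x = -235 mm (open end) to +80 mm. Origin on the bench under the middle of the pin's slot; own x is the way the foot slides in, z up. Nothing stands on the base before x = -57 mm: lay the foot there, nose tip at about x = -57 mm.
- dock_hood (a point): Middle of the clear hood's front edge, 40 mm above the bench, at dock x = -25 mm (dock's axes). The hood reaches to x = +70 mm, underside 36 mm above the bench, on two blue rails 73 mm apart inside (the foot is 70 mm wide). Funnel cheeks, 26 mm high above the bench, narrow from 95 mm apart at x = -57 mm to the rails.
- dock_slot (a point): Middle of the pin's slot on the base's top, 12 mm above the dock's origin (dock's axes). The brass pin, 10 mm across, bevelled, 7 mm high, is clamped on the dock's centre line anywhere within 20 mm of this point along x; its place is not reported. The nose rides up the pin, the foot tilts 0.04 to 0.07 rad, then its hole meets the pin, the front drops level and the pin blocks it.
- dock_mouth (a point): Centre line of the base's top at dock x = -190 mm, about where the post stands when the foot is laid in the open end (dock's axes). Sliding the foot takes about 1 to 2 N (waxed faces), a few newtons more where the nose climbs the pin. It drops only if the post is pushed or loosely held, not firmly gripped.
- clamp (a joint): How far the pin's friction clamp has slipped along the dock's x since the start, in m: 0 at the start wherever the pin stands, and it should stay 0. It holds up to about 16 N along the slot and slips beyond that; a slip of over 1.5 mm is a failure.
- scanner: Loose handheld barcode scanner lying on the bench, grey and black, about 185 by 62 by 40 mm; a bystander.
- tape: Loose clear tape roll, 96 mm across, 48 mm high; a bystander.
- carton: Loose small closed cardboard carton, 110 by 150 by 70 mm; a bystander.
- pickbin: Loose green open-fronted bin, 160 by 110 by 80 mm; a bystander.

How it is judged:
By the outcome, as a careful person would: the job done as asked, in the order asked, and still so for the second after the job is handed in, with the robot touching nothing.
It also fails if it takes over 51 s, if anything falls off the work surface, if the arm or the gripper's body presses on something with over 40 N, if the wrist force passes 120 N, or if a joint passes its speed limit or range.

## Robot

A 6-joint arm with a two-finger parallel gripper is mounted at the origin on the work surface. World frame = base frame: x ahead of the robot, y to its left, z up, the work surface at z = 0. Lengths are in mm, angles in rad, forces in N, time in s.
With the tool pointing down it reaches from about 275 to 1000 mm from the base axis. Payload 8.4 kg.
Tool frame: the origin (TCP) lies on the centre line of the jaws, within the pads' length; the fingertips stand r.tip_reach ahead of it and the grasp point (between the pads) lies 11 mm behind it (r.tip_reach is the distance from the TCP to the fingertips, in mm); z points along the fingers, y is the line along which they close (so a half turn about z gives the same grasp; the last joint's range is limited). The gripper opens to 85 mm and grips with 20 to 120 N. Pads are 22 mm wide; open, the fingers measure 114 mm over their backs; the gripper's body (76 mm by 85 mm) begins 54 mm behind the grasp point. The pads swing forward as they close: fully open they stand 13 mm farther back than shut.
Start: joints at [1.129, 0.353, 1.633, -0, 1.155, -0.002], TCP at [266.098, 565.526, 214.681] pointing down, gripper open.
Joint ranges: [-2.63, 2.63], [-0.92, 2.1], [0.06, 2.66], [-1.3, 4.44], [0, 2.69], [-3.02, 3.02]. Speed limits (rad/s): [2.22, 2.22, 2.79, 3.14, 3.14, 3.14].

## Interface

Orientations are given as [roll, pitch, yaw] about the fixed x, y, z axes, in that order (R = Rz(yaw) Ry(pitch) Rx(roll)).
In Python, from rig import r gives the robot as it stands.
- The arm moves only by the tool carry_out, never from a script. Its argument "targets" is a list of rows, each an object with "dp": the shift along the tool's x, y, z in mm, a list of three; "yaw": the turn about the tool's z in degrees. A call has 1 to 12 rows; each row is the pose to reach, as a shift and turn from the pose commanded when the call began, along the tool's axes at that moment; what a row does not reach only later rows make up. A row lasts 1/8 s, in which the tool goes at most 62.5 mm and 10.7 degrees, less where a joint would pass 70% of its speed; a pose out of reach is approached as far as the arm can. A call with a gripper value outside its range is refused whole. "fingers" is the opening, from -1 (shut) to 1 (fully open), so that 0 is half open, set as the call begins (left out, the last holds). The fingers move at their own pace and stop on an object; "grip_force" is the grip in N (left out, the last holds). Time passes only in rows, so rows that repeat a pose let the fingers close. It gives the time, the measured TCP pose, the force, the opening and the grip force at its end, in the units of the state.
- r.sense(): the state, without advancing time (a new reading comes with each control period).
- r.grab_frame(name): name is "scene" or "top"; returns the picture (480x640x3 uint8, red, green, blue); there is no depth.
- r.get_calibration(name): a dict with "fx", "fy", "cx", "cy" (pixels), "rvec" (rotation vector, rad) and "tvec" (3), from world to camera coordinates, as OpenCV has them. Camera axes: x right, y down, z forward; pixel columns grow to the right and rows downward; lengths in mm; the calibration is good to about 2 mm. A picture is of the moment at which its call begins. get_calibration takes no time and is no camera call.
- r.sign_off(): hands the job in; it is judged then, once.
The state is a dict: "clock": time; "qpos": joint angles; "qvel": joint speeds; "joint_efforts": joint torques, N m; "eef_pos": TCP position; "tcp_rot": TCP orientation; "contact_force": force on the tool from outside, world axes, zero at the start; "wrist_torque": the same for the moment, N m; "opening": opening from 0.0 (shut) to 1.0 (fully open); "grasp_force": force on a finger pad.
Only numpy, scipy, OpenCV 4.12 (cv2) and the standard library are available. Lean on these libraries where they do the work, as an engineer would, in place of code of your own. Each camera call takes 0.05 s, during which the arm holds its last target. There are 200 camera calls.

## Working session

There is one attempt and no reset: what is moved stays moved. The work goes in short steps, Python scripts to look and compute and a tool call to move; the robot and the scene stay as the last step left them, time stands still between calls to the robot, and variables do not carry over. Pictures are saved under pics/ and viewed, at most 10 in all, crops included, and the job is handed in when it is done.

Besides the shell and the picture viewer there is one more tool, called by a JSON object that holds its "name" and its "arguments", one argument or row to a line. carry_out: Moves the arm, as the interface text tells. Its arguments: {"type":"object","properties":{"targets":{"type":"array","items":{"type":"object","properties":{"dp":{"type":"array","items":{"type":"number"}},"yaw":{"type":"number"}}}},"fingers":{"type":"number"},"grip_force":{"type":"number"}},"required":["targets"]}

```bash
mkdir -p pics; python3 - <<'E'
from rig import r
import cv2
for n in ("scene","top"):
    cv2.imwrite(f"pics/{n}0.png",r.grab_frame(n)[:,:,::-1]); print(r.get_calibration(n))
print(r.sense(), r.tip_reach)
E
```

```text
{'fx': 622.6226353844391, 'fy': 622.6226353844391, 'cx': 319.4714948868794, 'cy': 244.51240004130918, 'rvec': array([ 0.94574901,  2.51913787, -0.9832248 ]), 'tvec': array([ 436.98833616, -243.38465657, 1788.74366279])}
{'fx': 511.26484120276757, 'fy': 511.26484120276757, 'cx': 317.14162933208337, 'cy': 238.7892358092625, 'rvec': array([ 2.17965659, -2.16174418,  0.0767828 ]), 'tvec': array([   7.24248044,  611.83582249, 1312.34878379])}
{'clock': 0.1, 'qpos': array([ 1.12860325e+00,  3.53580068e-01,  1.63405212e+00, -1.29962177e-05,
        1.15523638e+00, -2.42569405e-03]), 'qvel': array([ 8.76196887e-05, -8.49155134e-04, -3.03066073e-03,  1.04639328e-03,
        6.23212394e-04,  4.00373115e-04]), 'joint_efforts': array([ 5.15078700e-04, -6.06359339e+01, -3.42816639e+01,  2.01675234e-04,
        3.99853147e-03, -7.81296734e-07]), 'eef_pos': array([265.90361799, 565.11034396, 214.03931972]), 'tcp_rot': array([-3.14031672e+00,  8.78840774e-06,  2.70183053e+00]), 'contact_force': array([0.25822201, 0.38208876, 0.78405885]), 'wrist_torque': array([ 0.02612901, -0.02151778, -0.01143434]), 'grasp_force': 0.0, 'opening': 0.9972335781603999} 8.0
```

View pics/scene0.png

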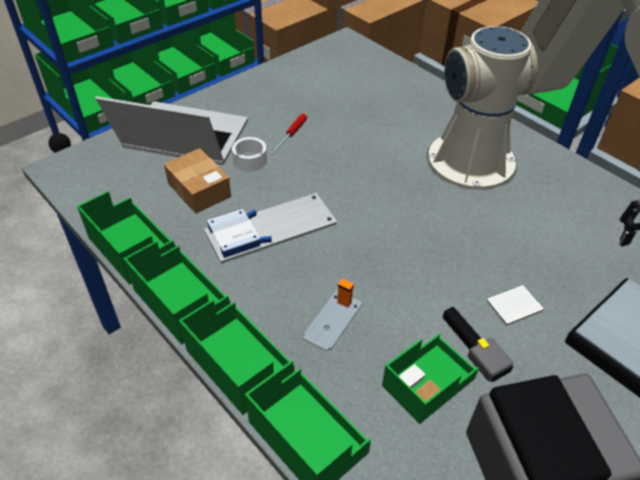

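View pics/top0.png

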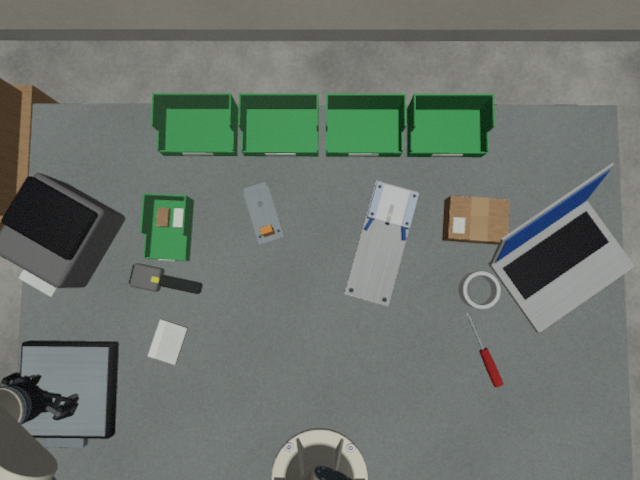

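The top view shows the foot with its post at about (266,231), hole (261,204), and nose up. The dock's open end is at about (368,298), the hood at (393,205). I'll zoom in on both.

```bash
python3 - <<'E'
import cv2
t=cv2.imread("pics/top0.png")
cv2.imwrite("pics/topc.png",cv2.resize(t[175:310,235:425],None,fx=4,fy=4,interpolation=cv2.INTER_CUBIC))
E
```

```text
(no output)
```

View pics/topc.png

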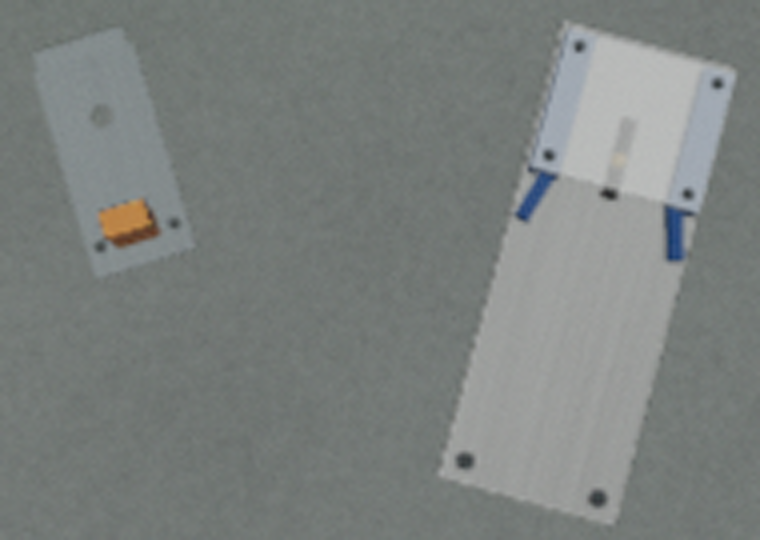

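```bash
cat >h.py <<'E'
import numpy as np,cv2
from rig import r
from scipy.optimize import least_squares
def cal(n):
    c=r.get_calibration(n);return np.array([[c['fx'],0,c['cx']],[0,c['fy'],c['cy']],[0,0,1]]),c['rvec'],c['tvec']
def proj(n,P):
    K,rv,t=cal(n);return cv2.projectPoints(np.float64(P).reshape(-1,3),rv,t,K,None)[0][:,0]
def tow(p,L):
    c,s=np.cos(p[2]),np.sin(p[2]);L=np.float64(L)
    return L@np.array([[c,s,0],[-s,c,0],[0,0,1]])+[p[0],p[1],0]
def fit(n,L,px,p0):
    return least_squares(lambda p:(proj(n,tow(p,L))-px).ravel(),p0,x_scale=[100,100,.3],loss='soft_l1')
def ray(n,uv,z):
    K,rv,t=cal(n);R=cv2.Rodrigues(rv)[0];d=R.T@np.linalg.inv(K)@[*uv,1];o=-R.T@t;return o+d*(z-o[2])/d[2]
crop=lambda a,x=235,y=175,f=4:(np.float64(a)+.5)/f-.5+[x,y]
E
python3 - <<'E'
from h import *
np.set_printoptions(precision=2,suppress=True)
Lf=[(-24,35,5),(-24,-35,5),(80,0,5),(134,35,10),(134,-35,10),(0,0,75)]
a=fit("top",Lf,crop([(97,277),(194,245),(101,116),(36,56),(124,28),(126,219)]),[500,100,.3])
Ld=[(-235,60,12),(-235,-60,12),(-25,0,40),(70,0,40)]
d=fit("top",Ld,crop([(440,476),(613,524),(609,193),(652,46)]),[550,-150,-.3])
for q in(a,d):print(q.x,q.fun)
print("pin dock x", (lambda w:(w-np.r_[d.x[:2],0])@[np.cos(d.x[2]),np.sin(d.x[2]),0])(ray("top",crop((618,160)),17)))
print("slotend",(lambda w:(w-np.r_[d.x[:2],0])@[np.cos(d.x[2]),np.sin(d.x[2]),0])(ray("top",crop((629,118)),12)))
S=cv2.imread("pics/scene0.png")
for p,L in((a.x,Lf),(d.x,Ld)):
    for u in proj("scene",tow(p,L)):print(u);cv2.circle(S,tuple(int(round(v*16)) for v in u),16,(0,0,255),-1,shift=4)
cv2.imwrite("pics/s1.png",cv2.resize(S[180:360,190:380],None,fx=3,fy=3,interpolation=cv2.INTER_CUBIC))
print("rear",tow(d.x,[(-190,0,12),(-80,0,12)]))
E
```

```text
[630.8  141.78   0.32] [ 0.    0.64  0.83  0.67  0.09  0.06 -2.28 -0.3   0.65 -1.18 -0.37 -0.12]
[ 680.94 -177.26   -0.26] [-0.74  0.02  0.39  0.31  0.95 -1.3  -0.52  0.55]
pin dock x -2.805363267105314
slotend 27.110852160872195
[363.84 301.45]
[337.14 289.11]
[328.01 326.96]
[329.76 350.37]
[301.72 336.3 ]
[346.93 282.77]
[337.89 220.67]
[316.96 192.15]
[252.03 223.09]
[215.71 235.07]
rear [[ 497.33 -128.39   12.  ]
 [ 603.63 -156.69   12.  ]]
```

View pics/s1.png

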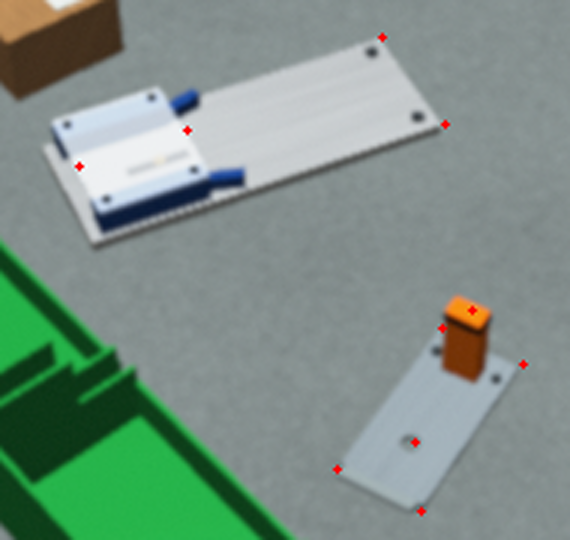

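```bash
python3 - <<'E'
from h import *
np.set_printoptions(precision=2,suppress=True)
def joint(A,B,p0):
    (L1,u1),(L2,u2)=A,B
    return least_squares(lambda p:np.r_[(proj("top",tow(p,L1))-u1).ravel(),(proj("scene",tow(p,L2))-u2).ravel()],p0,x_scale=[100,100,.3],loss='soft_l1')
c3=lambda a:crop(a,190,180,3)
Lf=[(-24,35,5),(-24,-35,5),(80,0,5),(134,35,10),(134,-35,10),(0,0,75)]
a=joint((Lf,crop([(97,277),(194,245),(101,116),(36,56),(124,28),(126,219)])),
 ([Lf[i] for i in(0,2,3,4,5)],c3([(522,362),(408,440),(416,511),(338,468),(468,312)])),[630,140,.3])
Ld=[(-235,60,12),(-235,-60,12),(-25,0,40),(70,0,40)]
d=joint((Ld,crop([(440,476),(613,524),(609,193),(652,46)])),([(-235,60,12),(-235,-60,12),(80,60,12),(80,-60,12)],c3([(443,124),(382,38),(96,241),(45,150)])),[680,-177,-.26])
for q in(a,d):print(q.x,q.fun)
print(tow(d.x,[(-191,0,12)]))
s=r.sense();print(s['eef_pos'],s['tcp_rot'])
E
```

```text
[631.07 140.9    0.31] [ 0.25  0.48  1.13  0.67  0.59 -0.1  -1.68 -0.57  1.31 -1.3  -0.02 -0.22
 -0.17  1.04  1.79  0.35  0.66  0.08 -1.25  0.21  0.9  -1.07]
[ 681.27 -177.21   -0.26] [-0.76 -0.11  0.38  0.18  0.92 -1.43 -0.54  0.42  0.47 -0.26 -0.13 -0.13
 -0.08  0.81  0.03 -1.07]
[[ 496.69 -128.1    12.  ]]
[265.9  565.11 214.04] [-3.14  0.    2.7 ]
```

```bash
cat >>h.py <<'E'
from scipy.spatial.transform import Rotation as Ro
D=np.array([681.27,-177.21,-.26]);F=np.array([631.07,140.9,.31])
def go(x,y,z,ax):   # ax: wanted world direction of tool y
    s=r.sense();R=Ro.from_euler('xyz',s['tcp_rot']).as_matrix()
    w=(ax+np.pi/2-s['tcp_rot'][2]+np.pi)%(2*np.pi)-np.pi
    print("dp",np.round(R.T@(np.array([x,y,z])-s['eef_pos']),1),"yaw",round(-np.degrees(w),1))
E
python3 -c "
from h import *;print(r.sense()['tcp_rot']);go(631,141,130,.31)"
```

```text
[-3.14031672e+00  8.78840774e-06  2.70183053e+00]
dp [-510.9 -228.2   84.3] yaw 47.0
```

{"name": "carry_out", "arguments": {
  "targets": [
    {"dp":[-25,-11,4],"yaw":2},
    {"dp":[-75,-34,12],"yaw":7},
    {"dp":[-125,-56,20],"yaw":12},
    {"dp":[-175,-78,29],"yaw":17},
    {"dp":[-225,-100,37],"yaw":22},
    {"dp":[-275,-123,45],"yaw":26},
    {"dp":[-325,-145,54],"yaw":31},
    {"dp":[-375,-168,62],"yaw":36},
    {"dp":[-425,-190,70],"yaw":40},
    {"dp":[-475,-212,78],"yaw":44},
    {"dp":[-500,-224,82],"yaw":46},
    {"dp":[-511,-228,84],"yaw":47}
  ],
  "fingers": 0.2,
  "grip_force": 40
}}

```text
clock: 1.6
eef_pos: [631.8, 140.2, 129.9]
tcp_rot: [-3.141, -0.0, 1.879]
contact_force: [-0.3, 0.5, 0.6]
opening: 0.601
grasp_force: 0.0
```

{"name": "carry_out", "arguments": {
  "targets": [
    {"dp":[0,0,0],"yaw":0},
    {"dp":[0,0,0],"yaw":0}
  ]
}}

```text
clock: 1.85
eef_pos: [630.7, 142.7, 130.8]
tcp_rot: [-3.141, -0.0, 1.883]
contact_force: [-1.0, -0.5, 0.3]
opening: 0.603
grasp_force: 0.0
```

```bash
python3 - <<'E'
from h import *
s=r.sense();print(s)
go(631,141,130,.31)
t=r.grab_frame("top");S=r.grab_frame("scene")
a=cv2.resize(t[175:265,215:310,::-1],(400,380),interpolation=2);b=cv2.resize(S[240:360,290:410,::-1],(400,380),interpolation=2)
cv2.imwrite("pics/g1.png",np.hstack([a,b]))
E
```

```text
{'clock': 1.85, 'qpos': array([ 2.20031504e-01,  4.70527508e-01,  1.65556300e+00,  3.69948686e-04,
        1.01586718e+00, -9.22372947e-02]), 'qvel': array([ 0.00437514, -0.00383876,  0.00148652,  0.00104995, -0.00125613,
        0.00011355]), 'joint_efforts': array([-7.63121322e-01, -6.51116824e+01, -3.11861157e+01, -3.77883122e-02,
       -1.45378819e-02,  2.92780336e-03]), 'eef_pos': array([630.66761465, 142.70321379, 130.76244215]), 'tcp_rot': array([-3.14125809e+00, -3.46650829e-04,  1.88287009e+00]), 'contact_force': array([-1.04283501, -0.47067693,  0.34899585]), 'wrist_torque': array([-0.00342414,  0.05121966, -0.00326905]), 'grasp_force': 0.0, 'opening': 0.6028487174526431}
dp [-1.7 -0.2  0.8] yaw 0.1
```

View pics/g1.png

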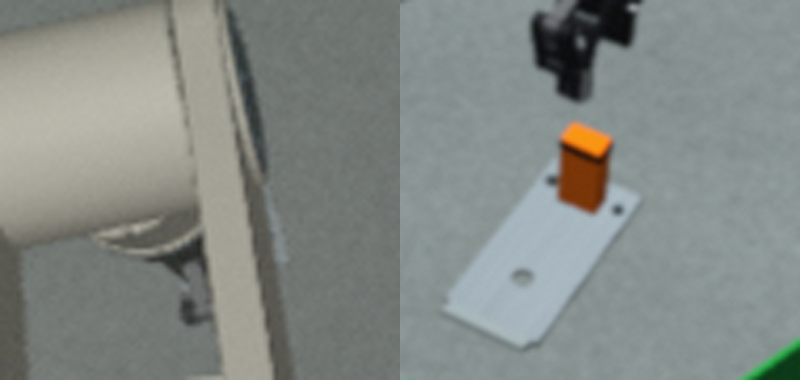

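{"name": "carry_out", "arguments": {
  "targets": [
    {"dp":[-2,0,15],"yaw":0},
    {"dp":[-2,0,40],"yaw":0},
    {"dp":[-2,0,65],"yaw":0},
    {"dp":[-2,0,82],"yaw":0},
    {"dp":[-2,0,94],"yaw":0},
    {"dp":[-2,0,100],"yaw":0},
    {"dp":[-2,0,100],"yaw":0}
  ]
}}

```text
clock: 2.82
eef_pos: [632.1, 139.8, 30.6]
tcp_rot: [3.142, 0.0, 1.881]
contact_force: [0.1, -0.7, 0.3]
opening: 0.601
grasp_force: 0.0
```

{"name": "carry_out", "arguments": {
  "targets": [
    {"dp":[0,0,0],"yaw":0},
    {"dp":[0,0,0],"yaw":0},
    {"dp":[0,0,0],"yaw":0},
    {"dp":[0,0,0],"yaw":0},
    {"dp":[0,0,0],"yaw":0},
    {"dp":[0,0,0],"yaw":0}
  ],
  "fingers": -1,
  "grip_force": 60
}}

```text
clock: 3.58
eef_pos: [632.5, 139.9, 31.5]
tcp_rot: [3.14, 0.0, 1.881]
contact_force: [-0.7, -0.3, 5.8]
opening: 0.2
grasp_force: 60.2
```

{"name": "carry_out", "arguments": {
  "targets": [
    {"dp":[0,0,-8],"yaw":0},
    {"dp":[0,0,-25],"yaw":0},
    {"dp":[0,0,-45],"yaw":0},
    {"dp":[0,0,-58],"yaw":0},
    {"dp":[0,0,-60],"yaw":0},
    {"dp":[0,0,-60],"yaw":0}
  ]
}}

```text
clock: 4.32
eef_pos: [631.8, 139.7, 90.7]
tcp_rot: [-3.141, -0.0, 1.881]
contact_force: [-0.3, 0.6, -5.2]
opening: 0.199
grasp_force: 58.9
```

```bash
python3 - <<'E'
from h import *
s=r.sense();print(s['opening'],s['contact_force'])
g=tow(D,[(-191,0,0)])[0];print(g);go(g[0],g[1],s['eef_pos'][2],D[2])
E
```

```text
0.1989463530112085 [-0.29359114  0.59245458 -5.23262329]
[ 496.68951418 -128.10761459    0.        ]
dp [-213.7 -210.5    0. ] yaw 32.7
```

{"name": "carry_out", "arguments": {
  "targets": [
    {"dp":[-12,-12,0],"yaw":1},
    {"dp":[-40,-40,0],"yaw":5},
    {"dp":[-72,-70,0],"yaw":10},
    {"dp":[-105,-103,0],"yaw":15},
    {"dp":[-138,-136,0],"yaw":20},
    {"dp":[-170,-168,0],"yaw":25},
    {"dp":[-195,-192,0],"yaw":29},
    {"dp":[-209,-206,0],"yaw":32},
    {"dp":[-214,-210,0],"yaw":32.7},
    {"dp":[-214,-210,0],"yaw":32.7},
    {"dp":[-214,-210,0],"yaw":32.7}
  ]
}}

```text
clock: 5.7
eef_pos: [498.0, -127.5, 90.7]
tcp_rot: [3.141, -0.0, 1.312]
contact_force: [-0.0, -0.6, -4.3]
opening: 0.197
grasp_force: 59.2
```

```bash
python3 - <<'E'
from h import *
s=r.sense();print(s['opening'],s['contact_force'],s['eef_pos'])
go(496.7,-128.1,s['eef_pos'][2],D[2])
t=r.grab_frame("top");S=r.grab_frame("scene")
a=cv2.resize(t[170:310,335:435,::-1],(357,500),interpolation=2);b=cv2.resize(S[160:285,200:310],(440,500),interpolation=2)[:,:,::-1]
b=cv2.resize(S[150:290,200:350,::-1],(443,500),interpolation=2)
cv2.imwrite("pics/g2.png",np.hstack([a,b]))
E
```

```text
0.19677552067563825 [-0.00551448 -0.62122946 -4.31025519] [ 497.98563001 -127.46143509   90.66051719]
dp [-0.9 -1.1 -0. ] yaw 0.1
```

View pics/g2.png

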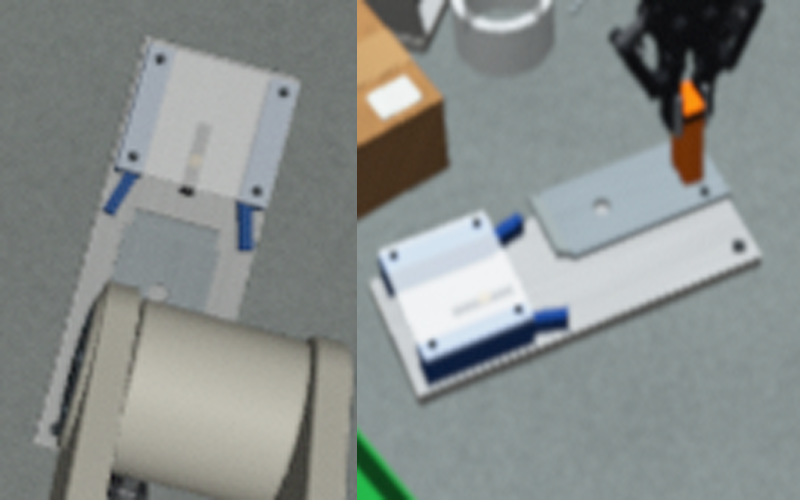

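```bash
python3 - <<'E'
from h import *
np.set_printoptions(precision=1,suppress=True)
px=lambda a:(np.float64(a)+.5)/[3.57,3.571]-.5+[335,170]
c,s=np.cos(D[2]),np.sin(D[2])
for n,u,z in(("hole",(157,292),64),("noseL",(138,210),69),("noseR",(219,234),69),("mark",(187,190),40),("pin",(196,160),17),("cheekL",(110,212),26),("cheekR",(244,249),26)):
    w=ray("top",px(u),z)[:2]-D[:2];print(n,w@[c,s],w@[-s,c])
ps=lambda a:(np.float64(a)-[357,0]+.5)/[2.953,3.571]-.5+[200,150]
for n,u,z in(("holeS",(601,207),64),("noseR",(530,200),69),("noseL",(577,258),69),("pinS",(486,298),17)):
    w=ray("scene",ps(u),z)[:2]-D[:2];print(n,w@[c,s],w@[-s,c])
E
```

```text
hole -108.61588951672347 5.089955807214949
noseL -56.26206533413402 33.414103499016086
noseR -57.6438107724438 -26.25641858312146
mark -29.06172109759573 1.020454920338163
pin -2.362685870590573 -1.721425056575005
cheekL -57.61936978255747 50.05254707547587
cheekR -58.03840105873855 -51.40238456774078
holeS -105.84270034039038 4.8486616048795526
noseR -53.02914355159485 -22.405891151674567
noseL -65.50218521698005 46.767985847707365
pinS 0.0377731044008629 1.2125255021532337
```

{"name": "carry_out", "arguments": {
  "targets": [
    {"dp":[-4.5,-6,0],"yaw":0},
    {"dp":[-4.5,-6,12],"yaw":0},
    {"dp":[-4.5,-6,26],"yaw":0},
    {"dp":[-4.5,-6,38],"yaw":0},
    {"dp":[-4.5,-6,43],"yaw":0},
    {"dp":[-4.5,-6,45],"yaw":0},
    {"dp":[-4.5,-6,46],"yaw":0},
    {"dp":[-4.5,-6,46],"yaw":0}
  ]
}}

```text
clock: 6.8
eef_pos: [490.8, -131.1, 44.9]
tcp_rot: [3.141, 0.0, 1.311]
contact_force: [0.3, -0.3, -4.0]
opening: 0.195
grasp_force: 59.2
```

{"name": "carry_out", "arguments": {
  "targets": [
    {"dp":[0,0,0.7],"yaw":0},
    {"dp":[0,0,1.4],"yaw":0},
    {"dp":[0,0,1.6],"yaw":0},
    {"dp":[0,0,1.6],"yaw":0}
  ]
}}

```text
clock: 7.3
eef_pos: [490.8, -131.1, 43.5]
tcp_rot: [3.141, 0.0, 1.311]
contact_force: [-1.2, 0.9, 4.3]
opening: 0.199
grasp_force: 60.2
```

{"name": "carry_out", "arguments": {
  "targets": [
    {"dp":[0,0,0],"yaw":0},
    {"dp":[0,0,0],"yaw":0},
    {"dp":[0,0,0],"yaw":0},
    {"dp":[0,0,5],"yaw":0},
    {"dp":[0,0,9],"yaw":0},
    {"dp":[0,0,9],"yaw":0}
  ],
  "fingers": -0.35
}}

```text
clock: 8.05
eef_pos: [490.1, -130.9, 33.5]
tcp_rot: [-3.141, 0.0, 1.311]
contact_force: [-0.8, -0.7, 1.2]
opening: 0.327
grasp_force: 0.0
```

```bash
python3 - <<'E'
from h import *
t=r.grab_frame("top");S=r.grab_frame("scene")
a=cv2.resize(t[170:310,335:435,::-1],(357,500),interpolation=2)
b=cv2.resize(S[150:290,200:350,::-1],(443,500),interpolation=2)
cv2.imwrite("pics/g3.png",np.hstack([a,b]))
print(r.sense()['contact_force'])
E
```

```text
[-0.0894283  -1.11006803 -0.78133636]
```

View pics/g3.png

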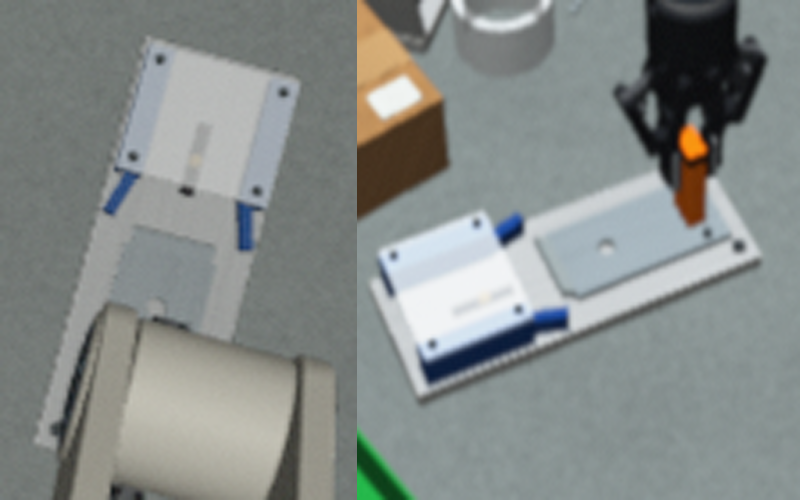

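```bash
python3 - <<'E'
from h import *
np.set_printoptions(precision=1,suppress=True)
px=lambda a:(np.float64(a)+.5)/[3.57,3.571]-.5+[335,170]
ps=lambda a:(np.float64(a)-[357,0]+.5)/[2.953,3.571]-.5+[200,150]
c,s=np.cos(D[2]),np.sin(D[2])
for v,n,f,u,z in(("top","hole",px,(157,306),17),("top","noseL",px,(135,227),22),("top","noseR",px,(214,248),22),("top","sideL@",px,(110,300),17),("top","baseL",px,(84,270),12),
  ("scene","hole",ps,(606,247),17),("scene","noseR",ps,(537,238),22),("scene","noseL",ps,(580,297),22),("scene","baseL",ps,(420,402),12),("scene","baseR",ps,(371,285),12)):
    w=ray(v,f(u),z)[:2]-D[:2];print(v,n,w@[c,s],w@[-s,c])
w=r.sense()['eef_pos'][:2]-D[:2];print(w@[c,s],w@[-s,c])
E
```

```text
top hole -114.50292142985131 -1.5861613505561927
top noseL -62.988915461672285 29.289648731845627
top noseR -62.647544397998644 -30.531936450406977
top sideL@ -119.3770429052772 32.82770114624765
top baseL -102.62966175562227 56.76033358853714
scene hole -111.9632488245765 -1.1526079507656632
scene noseR -60.20639812638878 -30.467922919444852
scene noseL -69.83872884412722 39.08921751144723
scene baseL 82.82999702757725 63.59848624758027
scene baseR 81.64396449232984 -57.4800981661936
-196.3053471814873 -4.396986589829105
```

{"name": "carry_out", "arguments": {
  "targets": [
    {"dp":[0,2,0],"yaw":0},
    {"dp":[0,4,0],"yaw":0},
    {"dp":[0,6,0],"yaw":0},
    {"dp":[0,9,0],"yaw":0},
    {"dp":[0,12,0],"yaw":0},
    {"dp":[0,15,0],"yaw":0},
    {"dp":[0,18,0],"yaw":0},
    {"dp":[0,21,0],"yaw":0},
    {"dp":[0,24,0],"yaw":0}
  ]
}}

```text
clock: 9.28
eef_pos: [513.9, -137.2, 34.1]
tcp_rot: [3.142, 0.0, 1.311]
contact_force: [-1.9, -0.1, 0.3]
opening: 0.326
grasp_force: 0.6
```

{"name": "carry_out", "arguments": {
  "targets": [
    {"dp":[0,3,0],"yaw":0},
    {"dp":[0,6,0],"yaw":0},
    {"dp":[0,9,0],"yaw":0},
    {"dp":[0,12,0],"yaw":0},
    {"dp":[0,15,0],"yaw":0},
    {"dp":[0,17,0],"yaw":0}
  ]
}}

```text
clock: 10.02
eef_pos: [530.4, -141.6, 34.1]
tcp_rot: [3.142, 0.0, 1.311]
contact_force: [-0.9, 0.4, 1.0]
opening: 0.323
grasp_force: 0.6
```

```bash
python3 - <<'E'
from h import *
t=r.grab_frame("top");S=r.grab_frame("scene")
a=cv2.resize(t[170:310,335:435,::-1],(357,500),interpolation=2)
b=cv2.resize(S[150:290,200:350,::-1],(443,500),interpolation=2)
cv2.imwrite("pics/g4.png",np.hstack([a,b]))
s=r.sense();print(s['contact_force'],s['wrist_torque'])
E
```

```text
[-0.65954354  0.84023409 -0.51616058] [ 0.05667916 -0.05149915 -0.01340169]
```

View pics/g4.png

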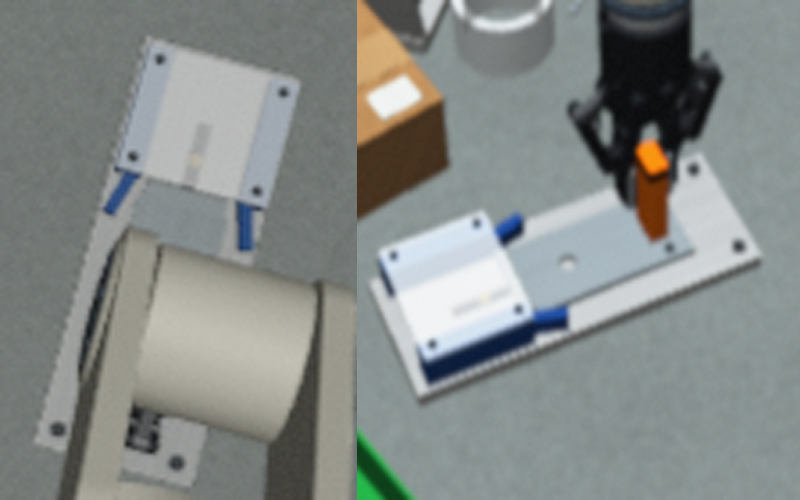

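{"name": "carry_out", "arguments": {
  "targets": [
    {"dp":[0,2,0],"yaw":0},
    {"dp":[0,4,0],"yaw":0},
    {"dp":[0,6,0],"yaw":0},
    {"dp":[0,8,0],"yaw":0},
    {"dp":[0,10,0],"yaw":0}
  ]
}}

```text
clock: 10.75
eef_pos: [539.9, -144.1, 34.0]
tcp_rot: [-3.142, 0.0, 1.311]
contact_force: [-1.4, 0.2, -0.3]
opening: 0.328
grasp_force: 0.4
```

{"name": "carry_out", "arguments": {
  "targets": [
    {"dp":[0,1,0],"yaw":0},
    {"dp":[0,2,0],"yaw":0},
    {"dp":[0,3,0],"yaw":0},
    {"dp":[0,4,0],"yaw":0}
  ]
}}

```text
clock: 11.25
eef_pos: [543.7, -145.1, 34.1]
tcp_rot: [-3.142, -0.0, 1.311]
contact_force: [0.0, 0.3, -0.1]
opening: 0.326
grasp_force: 0.4
```

{"name": "carry_out", "arguments": {
  "targets": [
    {"dp":[0,1,0],"yaw":0},
    {"dp":[0,2,0],"yaw":0},
    {"dp":[0,3,0],"yaw":0},
    {"dp":[0,4,0],"yaw":0}
  ]
}}

```text
clock: 11.75
eef_pos: [547.6, -146.2, 34.1]
tcp_rot: [-3.142, 0.0, 1.311]
contact_force: [-0.8, 0.0, -1.3]
opening: 0.325
grasp_force: 0.4
```

{"name": "carry_out", "arguments": {
  "targets": [
    {"dp":[0,1,0],"yaw":0},
    {"dp":[0,2,0],"yaw":0},
    {"dp":[0,3,0],"yaw":0},
    {"dp":[0,4,0],"yaw":0}
  ]
}}

```text
clock: 12.25
eef_pos: [551.0, -147.1, 34.1]
tcp_rot: [-3.141, -0.0, 1.311]
contact_force: [-3.1, 0.7, 2.2]
opening: 0.329
grasp_force: 1.7
```

{"name": "carry_out", "arguments": {
  "targets": [
    {"dp":[0,1,0],"yaw":0},
    {"dp":[0,2,0],"yaw":0},
    {"dp":[0,3,0],"yaw":0}
  ]
}}

```text
clock: 12.62
eef_pos: [554.4, -148.0, 34.1]
tcp_rot: [-3.142, 0.0, 1.311]
contact_force: [-3.9, 1.2, 2.9]
opening: 0.329
grasp_force: 2.0
```

{"name": "carry_out", "arguments": {
  "targets": [
    {"dp":[0,1,0],"yaw":0},
    {"dp":[0,2,0],"yaw":0},
    {"dp":[0,3,0],"yaw":0}
  ]
}}

```text
clock: 13.0
eef_pos: [557.2, -148.7, 34.1]
tcp_rot: [-3.141, 0.0, 1.311]
contact_force: [-3.6, 1.8, 3.0]
opening: 0.323
grasp_force: 2.1
```

{"name": "carry_out", "arguments": {
  "targets": [
    {"dp":[0,1.5,0],"yaw":0},
    {"dp":[0,3,0],"yaw":0},
    {"dp":[0,4.5,0],"yaw":0},
    {"dp":[0,6,0],"yaw":0}
  ]
}}

```text
clock: 13.5
eef_pos: [563.5, -150.4, 34.1]
tcp_rot: [3.141, -0.0, 1.311]
contact_force: [-1.5, 0.2, 0.5]
opening: 0.324
grasp_force: 0.7
```

{"name": "carry_out", "arguments": {
  "targets": [
    {"dp":[0,1.5,0],"yaw":0},
    {"dp":[0,3,0],"yaw":0},
    {"dp":[0,4.5,0],"yaw":0},
    {"dp":[0,6,0],"yaw":0}
  ]
}}

```text
clock: 14.0
eef_pos: [568.9, -151.9, 34.1]
tcp_rot: [-3.142, 0.0, 1.311]
contact_force: [-1.9, 0.9, 1.2]
opening: 0.326
grasp_force: 0.7
```

{"name": "carry_out", "arguments": {
  "targets": [
    {"dp":[0,1.5,0],"yaw":0},
    {"dp":[0,3,0],"yaw":0},
    {"dp":[0,4.5,0],"yaw":0},
    {"dp":[0,6,0],"yaw":0}
  ]
}}

```text
clock: 14.5
eef_pos: [574.7, -153.4, 34.1]
tcp_rot: [3.142, 0.0, 1.311]
contact_force: [-1.6, -0.8, 1.6]
opening: 0.321
grasp_force: 0.7
```

{"name": "carry_out", "arguments": {
  "targets": [
    {"dp":[0,1.5,0],"yaw":0},
    {"dp":[0,3,0],"yaw":0},
    {"dp":[0,4.5,0],"yaw":0},
    {"dp":[0,6,0],"yaw":0}
  ]
}}

```text
clock: 15.0
eef_pos: [580.5, -154.9, 34.1]
tcp_rot: [3.142, 0.0, 1.311]
contact_force: [-0.9, 0.3, 1.1]
opening: 0.326
grasp_force: 0.7
```

{"name": "carry_out", "arguments": {
  "targets": [
    {"dp":[0,1,0],"yaw":0},
    {"dp":[0,2,0],"yaw":0},
    {"dp":[0,3,0],"yaw":0},
    {"dp":[0,4,0],"yaw":0},
    {"dp":[0,5,0],"yaw":0},
    {"dp":[0,6,0],"yaw":0}
  ]
}}

```text
clock: 15.75
eef_pos: [586.2, -156.5, 34.1]
tcp_rot: [-3.142, -0.0, 1.311]
contact_force: [-1.2, -0.6, 0.6]
opening: 0.324
grasp_force: 0.7
```

{"name": "carry_out", "arguments": {
  "targets": [
    {"dp":[0,1,0],"yaw":0},
    {"dp":[0,2,0],"yaw":0},
    {"dp":[0,3,0],"yaw":0},
    {"dp":[0,4,0],"yaw":0}
  ]
}}

```text
clock: 16.25
eef_pos: [590.1, -157.5, 34.1]
tcp_rot: [-3.142, 0.0, 1.311]
contact_force: [-2.2, 0.1, 0.2]
opening: 0.323
grasp_force: 0.7
```

{"name": "carry_out", "arguments": {
  "targets": [
    {"dp":[0,0.6,0],"yaw":0},
    {"dp":[0,1.2,0],"yaw":0},
    {"dp":[0,1.8,0],"yaw":0},
    {"dp":[0,2.4,0],"yaw":0}
  ]
}}

```text
clock: 16.75
eef_pos: [592.5, -158.1, 34.1]
tcp_rot: [3.141, 0.0, 1.311]
contact_force: [-0.9, 0.8, 1.0]
opening: 0.325
grasp_force: 0.6
```

{"name": "carry_out", "arguments": {
  "targets": [
    {"dp":[0,0.5,0],"yaw":0},
    {"dp":[0,1,0],"yaw":0},
    {"dp":[0,1.5,0],"yaw":0},
    {"dp":[0,2,0],"yaw":0}
  ]
}}

```text
clock: 17.25
eef_pos: [594.3, -158.6, 34.1]
tcp_rot: [-3.142, 0.0, 1.311]
contact_force: [-0.8, -0.0, 0.9]
opening: 0.328
grasp_force: 0.6
```

{"name": "carry_out", "arguments": {
  "targets": [
    {"dp":[0,0.5,0],"yaw":0},
    {"dp":[0,1,0],"yaw":0},
    {"dp":[0,1.5,0],"yaw":0}
  ]
}}

```text
clock: 17.62
eef_pos: [595.8, -159.0, 34.0]
tcp_rot: [-3.142, 0.0, 1.311]
contact_force: [-0.9, 0.3, 0.8]
opening: 0.326
grasp_force: 0.5
```

{"name": "carry_out", "arguments": {
  "targets": [
    {"dp":[0,0.5,0],"yaw":0},
    {"dp":[0,1,0],"yaw":0},
    {"dp":[0,1.5,0],"yaw":0}
  ]
}}

```text
clock: 18.0
eef_pos: [597.4, -159.4, 34.1]
tcp_rot: [3.141, 0.0, 1.311]
contact_force: [0.2, -0.2, 0.3]
opening: 0.326
grasp_force: 0.0
```

{"name": "carry_out", "arguments": {
  "targets": [
    {"dp":[0,0.4,0],"yaw":0},
    {"dp":[0,0.8,0],"yaw":0},
    {"dp":[0,1.2,0],"yaw":0}
  ]
}}

```text
clock: 18.38
eef_pos: [598.4, -159.7, 34.1]
tcp_rot: [3.142, -0.0, 1.311]
contact_force: [0.3, -0.0, 0.3]
opening: 0.327
grasp_force: 0.0
```

{"name": "carry_out", "arguments": {
  "targets": [
    {"dp":[0,0.4,0],"yaw":0},
    {"dp":[0,0.8,0],"yaw":0},
    {"dp":[0,1.2,0],"yaw":0}
  ]
}}

```text
clock: 18.75
eef_pos: [599.6, -160.0, 34.1]
tcp_rot: [-3.142, 0.0, 1.311]
contact_force: [-0.3, 0.0, 0.2]
opening: 0.328
grasp_force: 0.0
```

{"name": "carry_out", "arguments": {
  "targets": [
    {"dp":[0,0.4,0],"yaw":0},
    {"dp":[0,0.8,0],"yaw":0},
    {"dp":[0,1.2,0],"yaw":0}
  ]
}}

```text
clock: 19.12
eef_pos: [600.7, -160.3, 34.1]
tcp_rot: [3.142, -0.0, 1.311]
contact_force: [-0.1, -0.2, 0.3]
opening: 0.322
grasp_force: 0.0
```

{"name": "carry_out", "arguments": {
  "targets": [
    {"dp":[0,0.4,0],"yaw":0},
    {"dp":[0,0.8,0],"yaw":0}
  ]
}}

```text
clock: 19.38
eef_pos: [601.5, -160.5, 34.1]
tcp_rot: [3.142, -0.0, 1.311]
contact_force: [-0.0, -0.0, 0.6]
opening: 0.325
grasp_force: 0.0
```

{"name": "carry_out", "arguments": {
  "targets": [
    {"dp":[0,0.4,0],"yaw":0},
    {"dp":[0,0.8,0],"yaw":0}
  ]
}}

```text
clock: 19.62
eef_pos: [602.2, -160.7, 34.1]
tcp_rot: [-3.142, 0.0, 1.311]
contact_force: [1.1, -0.6, -0.8]
opening: 0.327
grasp_force: 0.0
```

{"name": "carry_out", "arguments": {
  "targets": [
    {"dp":[0,0.4,0],"yaw":0},
    {"dp":[0,0.8,0],"yaw":0}
  ]
}}

```text
clock: 19.88
eef_pos: [603.0, -160.9, 34.1]
tcp_rot: [3.142, 0.0, 1.311]
contact_force: [-0.7, -0.6, -0.5]
opening: 0.326
grasp_force: 0.0
```

{"name": "carry_out", "arguments": {
  "targets": [
    {"dp":[0,0.4,0],"yaw":0},
    {"dp":[0,0.8,0],"yaw":0}
  ]
}}

```text
clock: 20.12
eef_pos: [603.8, -161.2, 34.1]
tcp_rot: [3.142, 0.0, 1.311]
contact_force: [-0.3, -0.2, -0.9]
opening: 0.322
grasp_force: 0.0
```

{"name": "carry_out", "arguments": {
  "targets": [
    {"dp":[0,0.4,0],"yaw":0},
    {"dp":[0,0.8,0],"yaw":0}
  ]
}}

```text
clock: 20.38
eef_pos: [604.3, -161.3, 34.0]
tcp_rot: [-3.141, -0.0, 1.311]
contact_force: [-1.7, 0.2, 1.0]
opening: 0.322
grasp_force: 0.6
```

{"name": "carry_out", "arguments": {
  "targets": [
    {"dp":[0,0.4,0],"yaw":0},
    {"dp":[0,0.8,0],"yaw":0}
  ]
}}

```text
clock: 20.62
eef_pos: [605.2, -161.5, 34.1]
tcp_rot: [-3.141, 0.0, 1.311]
contact_force: [-1.3, 0.6, 1.2]
opening: 0.324
grasp_force: 0.6
```

```bash
python3 - <<'E'
from h import *
t=r.grab_frame("top");S=r.grab_frame("scene")
a=cv2.resize(t[165:265,350:435,::-1],(425,500),interpolation=2)
b=cv2.resize(S[180:280,200:275,::-1],(375,500),interpolation=2)
cv2.imwrite("pics/g5.png",np.hstack([a,b]))
E
```

```text
(no output)
```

View pics/g5.png

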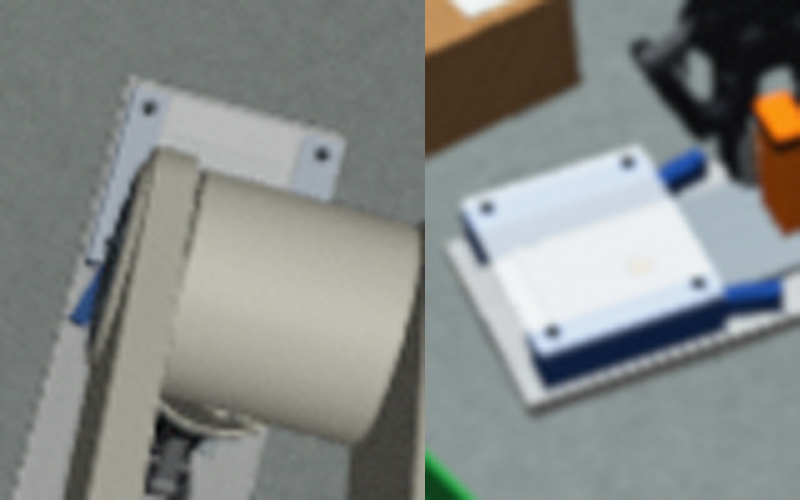

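{"name": "carry_out", "arguments": {
  "targets": [
    {"dp":[0,0.4,0],"yaw":0},
    {"dp":[0,0.8,0],"yaw":0}
  ]
}}

```text
clock: 20.98
eef_pos: [606.1, -161.8, 34.1]
tcp_rot: [-3.142, 0.0, 1.311]
contact_force: [-1.1, 0.2, 0.3]
opening: 0.324
grasp_force: 0.5
```

{"name": "carry_out", "arguments": {
  "targets": [
    {"dp":[0,0.4,0],"yaw":0},
    {"dp":[0,0.8,0],"yaw":0}
  ]
}}

```text
clock: 21.22
eef_pos: [606.9, -162.0, 34.1]
tcp_rot: [-3.142, 0.0, 1.311]
contact_force: [-0.5, 0.5, -0.3]
opening: 0.329
grasp_force: 0.5
```

{"name": "carry_out", "arguments": {
  "targets": [
    {"dp":[0,0.4,0],"yaw":0},
    {"dp":[0,0.8,0],"yaw":0}
  ]
}}

```text
clock: 21.48
eef_pos: [607.2, -162.0, 34.0]
tcp_rot: [-3.141, 0.0, 1.311]
contact_force: [-4.0, 1.4, 2.8]
opening: 0.327
grasp_force: 2.1
```

{"name": "carry_out", "arguments": {
  "targets": [
    {"dp":[0,0.4,0],"yaw":0},
    {"dp":[0,0.4,0],"yaw":0}
  ]
}}

```text
clock: 21.72
eef_pos: [607.2, -162.0, 34.0]
tcp_rot: [-3.14, -0.0, 1.311]
contact_force: [-5.8, 1.3, 4.9]
opening: 0.327
grasp_force: 2.7
```

```bash
python3 - <<'E'
from h import *
s=r.sense();w=s['eef_pos'][:2]-D[:2];c,sn=np.cos(D[2]),np.sin(D[2]);print(s['contact_force'],w@[c,sn])
E
```

```text
[-5.81241086  1.31463356  4.88932363] -75.4994049403222
```

{"name": "carry_out", "arguments": {
  "targets": [
    {"dp":[3,-3,0],"yaw":0},
    {"dp":[3,-5,0],"yaw":0},
    {"dp":[3,-5,0],"yaw":0}
  ],
  "fingers": -0.1
}}

```text
clock: 22.1
eef_pos: [604.1, -158.1, 34.1]
tcp_rot: [3.141, -0.0, 1.311]
contact_force: [-0.4, 0.3, 0.2]
opening: 0.451
grasp_force: 0.0
```

{"name": "carry_out", "arguments": {
  "targets": [
    {"dp":[0,0,-5],"yaw":0},
    {"dp":[0,0,-20],"yaw":0},
    {"dp":[0,0,-45],"yaw":0},
    {"dp":[0,0,-70],"yaw":0},
    {"dp":[0,-20,-95],"yaw":0},
    {"dp":[0,-55,-110],"yaw":0},
    {"dp":[0,-100,-120],"yaw":0},
    {"dp":[0,-150,-125],"yaw":0},
    {"dp":[0,-190,-130],"yaw":0},
    {"dp":[0,-200,-130],"yaw":0},
    {"dp":[0,-200,-130],"yaw":0}
  ]
}}

```text
clock: 23.48
eef_pos: [411.3, -106.8, 165.0]
tcp_rot: [3.139, -0.0, 1.311]
contact_force: [-0.3, 0.1, 0.1]
opening: 0.449
grasp_force: 0.0
```

```bash
python3 - <<'E'
from h import *
t=r.grab_frame("top");S=r.grab_frame("scene")
a=cv2.resize(t[165:265,350:435,::-1],(425,500),interpolation=2)
b=cv2.resize(S[170:270,205:280,::-1],(375,500),interpolation=2)
cv2.imwrite("pics/g6.png",np.hstack([a,b]))
for x in(-2.4,):
  print(proj("scene",tow(D,[(-2,0,17),(-82,0,87),(-104,35,17),(-104,-35,17)]))-[205,170],proj("top",tow(D,[(-2,0,17),(-82,0,87),(-104,35,17),(-104,-35,17)]))-[350,165])
E
```

```text
[[38.9340528  62.52010684]
 [67.35714059 32.46298259]
 [82.06646838 58.906167  ]
 [70.73125265 41.42213684]] [[38.94545614 49.14342818]
 [34.3024131  76.11025075]
 [16.16328718 82.79714118]
 [41.97581787 89.84426893]]
```

View pics/g6.png

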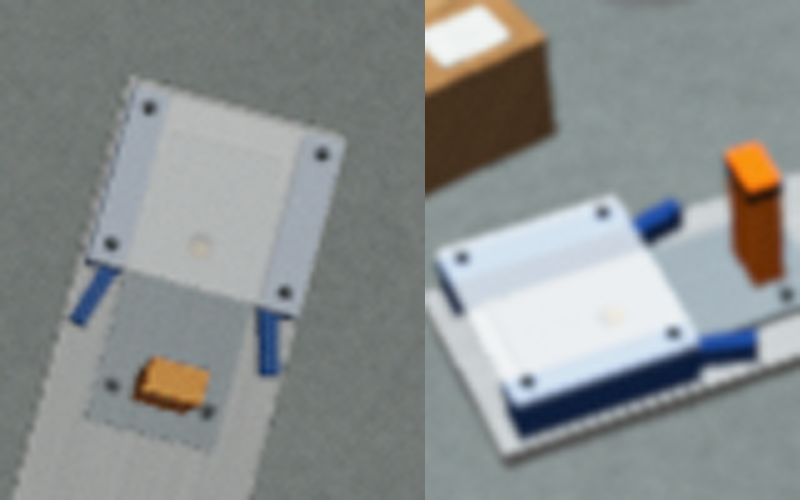

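The picture shows the pin visible through the hole at about (201,245) of the top crop. The post top, at about (173,378), is within half a pixel of where a level foot would put it, so the foot is flat and seated.

```bash
python3 -c "
from rig import r
print(r.sign_off())"
```

```text
the job is handed in; nothing more can be done
None
```

I handed the job in at about 24 s: the foot is seated over the pin and lying flat by the final camera check, the highest push I read against the pin was about 6 N, and the gripper is open and clear.

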